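# Seat a soldering block in the corner of a tilted rest

## Task

Lay the soldering block flat on the tilted steel rest, just above its low corner; it will slide down, perhaps not all the way, so see that it ends fully home against both lips, its long side along the long lip. Then swing the keeper bar round until it bears lightly on the block's free corner and stays there, and let go. The block is brittle: do not drop it, press on it only gently, and leave the jar, the mandrel and the tweezers where they lie.

Things in the scene. Friction and masses are not known exactly. Their poses are not given: they have to be found in the camera images.
- block: Pale refractory soldering block with soot marks, 110 x 60 x 30 mm, 0.17 to 0.33 kg; lies loose and flat on the bench at the start. Origin: centre of its underside; x along the 110 mm, y along the 60 mm, z up through the 30 mm. A half turn about z makes no difference. Brittle: over 25 N in all against the rest, or over 10 N from the keeper bar, chips it.
- tray: Smooth steel plate of the fixed rest, 168 x 144 x 4 mm, tilted 30 degrees, the corner nearest the robot lowest. Origin: the locating corner where the inner faces of the lips meet, on the upper surface, 50 mm above the bench. z: plate normal, leaning towards the robot; x: up the plate along the long lip; y: up the plate along the end lip. Plate reaches x -8 to 160, y -8 to 136 mm.
- home (a point): Where the centre of the block's underside is when the block is home: tray x = 55, y = 30, z = 0 mm, the block's long side along tray x. Axes as the tray's. The two lips stand 8 mm above the plate and are 6 mm thick, outside the lines y = 0 (long lip, x up to 110 mm) and x = 0 (end lip, y up to 66 mm): fingers on the block's upper half pass over them.
- free_corner (a point): The point on the plate under the free corner of a block that is home: tray x = 110, y = 60 mm. Axes as the tray's. Laid up the plate and let go, the block slides down; depending on friction it goes home by itself or hangs on one lip with a gap of up to some mm at the other. A nudge of 1 to 5 N on its upper long side or end sends it home; the keeper alone may jam it short of a lip.
- keeper (a joint): Turn of the keeper bar, rad, about a pin (head 11 mm high, 16 mm wide) square to the plate at tray x = 64, y = 119 mm. The bar points 20 degrees from tray x towards tray y at 0 (clear of the block), 20 degrees minus the joint value later: growing values swing it clockwise from above, down to the block. It meets a block that is home at 1.177; without a block it turns to 1.35.
- keeper_knob (a point): Centre of the black ball knob, 20 mm diameter on an 8 mm stem, on the steel keeper bar: 115 mm from the pin and 38 mm above the plate along its normal. Axes: x along the bar away from the pin, z plate normal. The bar is 12 mm wide, 3 to 9 mm above the plate, to 122 mm from the pin. It is stiff to turn (1 N at the knob) and stays where left; a push there is 1.5 times as strong on the block.
- flux_jar: Bystander: closed amber glass jar, 48 mm diameter, 55 mm tall, standing between block and rest; origin centre of its underside.
- mandrel: Bystander: tapered steel ring mandrel, 250 mm long, 25 mm thick, lying on the bench at the left; origin under its middle, x along it.
- tweezers: Bystander: steel tweezers, 160 mm long, lying on the bench at the right; origin under their middle, x along them.
There are look-alikes about, which are no part of the job. Of the things like the block, leave any that is brown, green or pink; of the rest the larger one is meant.

How it is judged:
By the outcome, as a careful person would: the job done as asked, in the order asked, and still so for the second after the job is handed in, with the robot touching nothing.
It also fails if it takes over 72 s, if anything falls off the work surface, if the arm or the gripper's body presses on something with over 40 N, if the wrist force passes 120 N, or if a joint passes its speed limit or range.

## Robot

A 6-joint arm with a two-finger parallel gripper is mounted at the origin on the work surface. World frame = base frame: x ahead of the robot, y to its left, z up, the work surface at z = 0. Lengths are in m, angles in rad, forces in N, time in s.
With the tool pointing down it reaches from about 0.325 to 0.775 m from the base axis. Payload 5.5 kg.
Tool frame: the origin (TCP) lies midway between the tips of the shut fingers; the grasp point (between the pads) lies 19 mm behind it (arm.hold_point_z is the distance from the TCP to the grasp point, in m); z points along the fingers, y is the line along which they close (so a half turn about z gives the same grasp; the last joint's range is limited). The gripper opens to 88 mm and grips with 3 to 60 N. Pads are 20 mm wide; open, the fingers measure 115 mm over their backs; the gripper's body (75 mm by 178 mm) begins 61 mm behind the grasp point.
Start: joints at [-1.282, 0.091, 1.231, -0, 1.82, -0.057], TCP at [0.203, -0.564, 0.223] pointing down, gripper open.
Joint ranges: [-2.87, 2.87], [-0.86, 2.18], [0.17, 2.46], [-1.51, 4.65], [0.06, 2.69], [-2.65, 2.65]. Speed limits (rad/s): [2.57, 2.57, 3.01, 3.14, 3.14, 3.14].

## Interface

Orientations are given as a unit quaternion [x, y, z, w].
In Python, from station import arm gives the robot as it stands.
- The arm moves only by the tool drive_tool, never from a script. Its argument "series" is one flat list of numbers, 5 for each row, row after row: the finger opening in mm, from 0 to 87.8, then the shift along the tool's x, y, z in mm, then the turn about the tool's z in rad. A call has 1 to 10 rows; each row shifts and turns the commanded pose from where the row before left it, along the tool's axes as they then stand; what a row does not reach is not made up. A row lasts 1/10 s, in which the tool goes at most 50 mm and 8.59 degrees, less where a joint would pass 70% of its speed; a pose out of reach is approached as far as the arm can. A call is refused whole if a number of a shift passes 50 or a number of a turn 0.15, either way. A call with a gripper value outside its range is refused whole. The fingers move at their own pace and stop on an object; "grip_force" is the grip in N (left out, the last holds). Time passes only in rows, so rows that do not move let the fingers close. It gives the time, the measured TCP pose, the force, the opening and the grip force at its end, in the units of the state.
- arm.state(): the state, without advancing time (a new reading comes with each control period).
- arm.grab_frame(name): name is "scene" or "side" or "wrist"; returns the picture (400x640x3 uint8, red, green, blue); there is no depth.
- arm.camera_model(name): a dict with "mtx" (3x3 intrinsics, pixels), "R" (3x3) and "t" (3): a world point X has camera coordinates R X + t. Camera axes: x right, y down, z forward; pixel columns grow to the right and rows downward; lengths in m; the calibration is good to about 2 mm. A picture is of the moment at which its call begins: read the wrist's pose just before it. camera_model takes no time and is no camera call; for the wrist camera it gives the pose at the moment of the call.
- arm.job_done(): hands the job in; it is judged then, once.
The state is a dict: "time": time; "joint_positions": joint angles; "qd": joint speeds; "joint_torque": joint torques, N m; "tcp_pos": TCP position; "tool_rot": TCP orientation; "ft_force": force on the tool from outside, world axes, zero at the start; "ft_torque": the same for the moment, N m; "width": opening from 0.0 (shut) to 1.0 (fully open); "grip_force": force on a finger pad.
Only numpy, scipy, OpenCV 4.12 (cv2) and the standard library are available. Lean on these libraries where they do the work, as an engineer would, in place of code of your own. Each camera call takes 0.05 s, during which the arm holds its last target. There are 200 camera calls.

## Working session

There is one attempt and no reset: what is moved stays moved. The work goes in short steps, Python scripts to look and compute and a tool call to move; the robot and the scene stay as the last step left them, time stands still between calls to the robot, and variables do not carry over. Pictures are saved under pics/ and viewed, at most 10 in all, crops included, and the job is handed in when it is done.

Besides the shell and the picture viewer there is one more tool, called as a command line: name --argument value ..., lists and objects as JSON in quotes. drive_tool: Moves the arm, as the interface text tells. Its arguments: {"type":"object","properties":{"series":{"type":"array","items":{"type":"number"}},"grip_force":{"type":"number"}},"required":["series"]}

```bash
ls; mkdir -p pics; python3 - <<'E'
from station import arm
import cv2,numpy as np
np.set_printoptions(precision=4,suppress=True)
ims=[]
for n in("scene","side"):
    im=arm.grab_frame(n);cv2.imwrite(f"pics/{n}0.png",im[:,:,::-1]);m=arm.camera_model(n);print(n,m)
im=arm.grab_frame("wrist");cv2.imwrite("pics/wrist0.png",im[:,:,::-1]);print(arm.camera_model("wrist"))
print(arm.state(),arm.hold_point_z)
E
```

```text
pics
scene {'mtx': array([[371.0165,   0.    , 322.3623],
       [  0.    , 371.0165, 196.3796],
       [  0.    ,   0.    ,   1.    ]]), 'R': array([[ 0.8087,  0.5882,  0.007 ],
       [ 0.4212, -0.5707, -0.7049],
       [-0.4106,  0.573 , -0.7092]]), 't': array([-0.4685, -0.1339,  1.3005])}
side {'mtx': array([[468.6138,   0.    , 319.6414],
       [  0.    , 468.6138, 197.9704],
       [  0.    ,   0.    ,   1.    ]]), 'R': array([[ 0.9941, -0.107 , -0.0151],
       [-0.0863, -0.7027, -0.7063],
       [ 0.065 ,  0.7034, -0.7078]]), 't': array([-0.5745,  0.1582,  1.4519])}
{'mtx': array([[317.4987,   0.    , 319.983 ],
       [  0.    , 317.4987, 200.0945],
       [  0.    ,   0.    ,   1.    ]]), 'R': array([[ 0.3379, -0.9412, -0.0022],
       [-0.9002, -0.3238,  0.2911],
       [-0.2747, -0.0964, -0.9567]]), 't': array([-0.6004, -0.0341,  0.3925])}
{'time': 0.15, 'joint_positions': array([-1.2817,  0.0917,  1.2316, -0.    ,  1.8198, -0.0567]), 'qd': array([-0.0006,  0.    , -0.003 , -0.0013, -0.0001,  0.0005]), 'joint_torque': array([  0.0015, -44.7046, -40.6907,   0.0699,   0.0275,  -0.0001]), 'tcp_pos': array([ 0.2033, -0.5643,  0.2218]), 'tool_rot': array([ 0.9851,  0.172 , -0.0001, -0.0007]), 'ft_force': array([ 0.0145,  0.0389, -0.6011]), 'ft_torque': array([0.0275, 0.0636, 0.0345]), 'grip_force': 0.0, 'width': 0.9981788316914764} 0.0187
```

View pics/scene0.png

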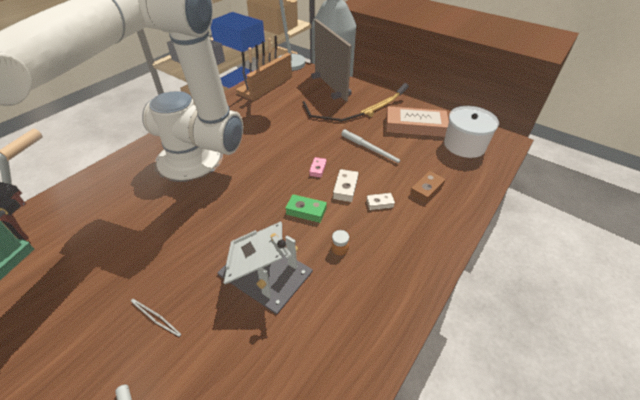

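View pics/side0.png

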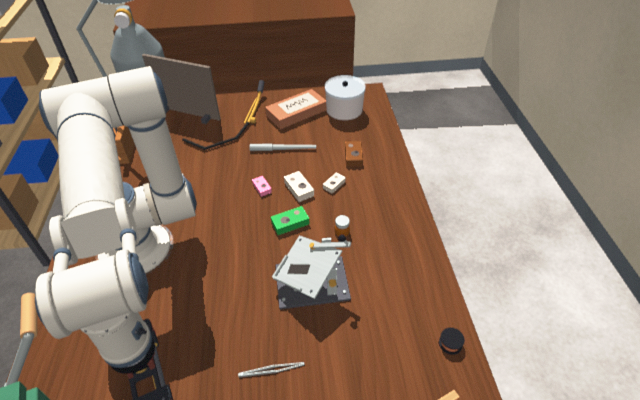

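Candidates (scene view): large white (346,185), small white (380,201), pink (318,167), green (306,208), brown (428,187). I choose the large white one, which is at (299,186) in the side view. Next, a close crop to check it and to see the rest.

```bash
python3 - <<'E'
import cv2,numpy as np
s=cv2.imread("pics/side0.png");c=cv2.imread("pics/scene0.png")
def crop(i,x,y,w,h,k): return cv2.resize(i[y:y+h,x:x+w],None,fx=k,fy=k,interpolation=cv2.INTER_CUBIC)
a=crop(s,262,160,100,150,4)   # 400x600
b=crop(c,215,218,100,95,4);d=crop(c,300,160,100,55,4)
cv2.imwrite("pics/c1.png",np.hstack([a,np.vstack([b,d])]))
E
```

```text
(no output)
```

View pics/c1.png

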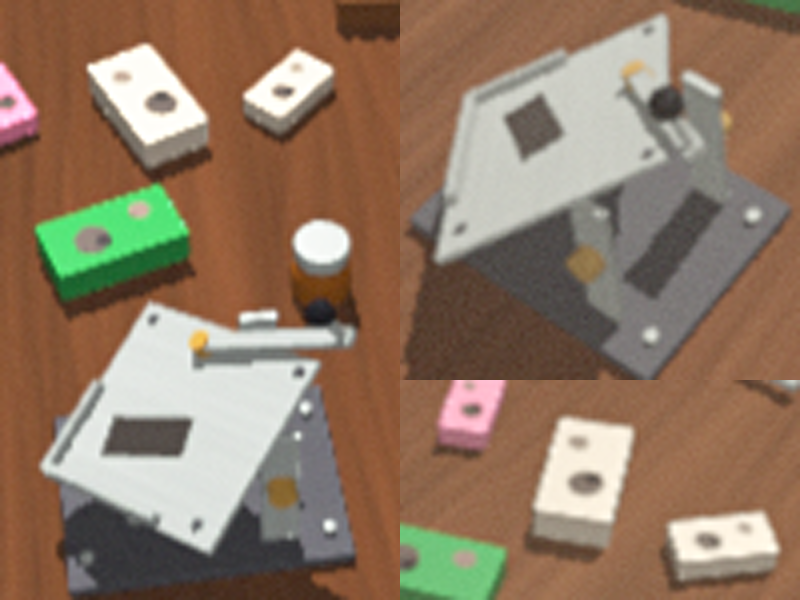

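The large white block is confirmed: it sits at (148,105) in the crop and is clearly larger than the other white one. In the side view, the plate corners are low (272,277), y-top (299,236), far (342,250) and x-top (314,298). The keeper pin is at (312,245) and the knob at (342,238).

```bash
cat > h.py <<'E'
import numpy as np,cv2
from scipy.spatial.transform import Rotation as Ro
np.set_printoptions(precision=4,suppress=True)
def P(m): return m["mtx"]@np.c_[m["R"],m["t"]]
def tri(m1,p1,m2,p2):
    X=cv2.triangulatePoints(P(m1),P(m2),np.float64(p1).T,np.float64(p2).T);return (X[:3]/X[3]).T
def ray(m,p,z):
    p=np.atleast_2d(np.float64(p));C=-m["R"].T@m["t"]
    d=np.c_[p,np.ones(len(p))]@np.linalg.inv(m["mtx"]).T@m["R"]
    return C+d*((z-C[2])/d[:,2])[:,None]
def proj(m,X):
    q=(np.atleast_2d(X)@m["R"].T+m["t"])@m["mtx"].T;return q[:,:2]/q[:,2:]
E
python3 - <<'E'
from h import *
from station import arm
S,C=arm.camera_model("side"),arm.camera_model("scene")
ps=np.array([[42,467],[150,303],[320,362],[210,551]])/4+[262,160]
pc=(np.array([[468,95],[667,15],[667,155],[437,262]])-[400,0])/4+[215,218]
X=tri(S,ps,C,pc);print(X)
M=np.array([[-8,-8,0],[-8,136,0],[160,136,0],[160,-8,0]])/1e3
R,r=Ro.align_vectors(X-X.mean(0),M-M.mean(0));R=R.as_matrix();o=X.mean(0)-R@M.mean(0)
print("R",R,"o",o,"rms",r); print("resid",(M@R.T+o-X)*1e3)
for n,m in(("side",S),("scene",C)):
    im=cv2.imread(f"pics/{n}0.png");h=cv2.cvtColor(im,cv2.COLOR_BGR2HSV)
    k=((h[:,:,1]<60)&(h[:,:,2]>140)).astype(np.uint8)
    c=(299,186) if n=="side" else (346,185)
    b=np.zeros_like(k);b[c[1]-18:c[1]+18,c[0]-17:c[0]+17]=1
    t=cv2.morphologyEx(k*b,cv2.MORPH_CLOSE,np.ones((7,7)))
    cs=max(cv2.findContours(t,0,1)[0],key=cv2.contourArea)
    a=cv2.approxPolyDP(cs,2,True)[:,0];print(n,a.tolist()); print(ray(m,a,0.03))
E
```

```text
[[ 0.426  -0.1939  0.0534]
 [ 0.5114 -0.0885  0.094 ]
 [ 0.6175 -0.2063  0.1576]
 [ 0.5335 -0.3102  0.1064]]
R [[ 0.6383  0.6036 -0.4779]
 [-0.6865  0.7271  0.0015]
 [ 0.3484  0.3271  0.8784]] o [ 0.435  -0.1941  0.0554] rms 0.006236000718066037
resid [[-0.9917 -0.493  -3.3776]
 [ 0.5523 -1.223   3.1415]
 [ 1.7118  1.2505 -1.9099]
 [-1.2724  0.4655  2.146 ]]
side [[297, 171], [284, 178], [288, 187], [292, 188], [300, 200], [312, 195], [313, 189]]
[[0.5267 0.2656 0.03  ]
 [0.4792 0.2348 0.03  ]
 [0.4903 0.1879 0.03  ]
 [0.5035 0.1813 0.03  ]
 [0.526  0.1208 0.03  ]
 [0.5677 0.1394 0.03  ]
 [0.5738 0.1677 0.03  ]]
scene [[340, 169], [333, 191], [334, 198], [350, 201], [357, 172]]
[[0.4774 0.2384 0.03  ]
 [0.5181 0.1398 0.03  ]
 [0.5379 0.1167 0.03  ]
 [0.5839 0.1349 0.03  ]
 [0.5303 0.2591 0.03  ]]
```

drive_tool --series '[87.8, 0, 0, -40, 0, 87.8, 20, -21, -40, 0, 87.8, 31, -33, 0, 0, 87.8, 31, -33, 0, 0, 87.8, 31, -33, 0, 0, 87.8, 31, -33, 0, 0, 87.8, 31, -33, 0, 0, 87.8, 31, -33, 0, 0, 87.8, 31, -33, 0, 0, 87.8, 31, -33, 0, 0]' --grip_force 12

```text
time: 1.15
tcp_pos: [0.3591, -0.2038, 0.3025]
tool_rot: [0.985, 0.172, 0.0, 0.0]
ft_force: [1.5, -0.6, 0.4]
width: 1.0
grip_force: 0.0
```

drive_tool --series '[87.8, 31, -33, 0, 0, 87.8, 31, -33, 0, 0, 87.8, 31, -33, 0, 0, 87.8, 31, -33, 0, 0, 87.8, 31, -33, 0, 0, 87.8, 31, -33, 0, 0, 87.8, 31, -33, 0, 0, 87.8, 31, -33, 0, 0, 87.8, 25, -26, 0, 0, 87.8, 0, 0, 0, -0.15]'

```text
time: 2.15
tcp_pos: [0.518, 0.1636, 0.3004]
tool_rot: [0.969, 0.248, -0.002, -0.001]
ft_force: [-0.3, -1.3, 0.1]
width: 0.998
grip_force: 0.0
```

drive_tool --series '[87.8, 0, 0, 0, -0.15, 87.8, 0, 0, 0, -0.15, 87.8, 0, 0, 0, -0.15, 87.8, 0, 0, 0, -0.15, 87.8, 0, 0, 0, -0.15, 87.8, 0, 0, 0, -0.15, 87.8, 0, 0, 0, -0.15, 87.8, 0, 0, 0, -0.15, 87.8, 0, 0, 0, -0.15, 87.8, 0, 0, 0, -0.15]'

```text
time: 3.15
tcp_pos: [0.5174, 0.1598, 0.3023]
tool_rot: [0.539, 0.842, -0.0, -0.0]
ft_force: [0.5, -0.6, 0.6]
width: 0.998
grip_force: 0.0
```

```bash
cat >> h.py <<'E'
def yaw(s): 
    x=Ro.from_quat(s["tool_rot"]).as_matrix(); return x
def shift(s,target):  # tool-axes mm to a TCP target
    return Ro.from_quat(s["tool_rot"]).as_matrix().T@(np.array(target)-s["tcp_pos"])*1e3
E
python3 - <<'E'
from h import *
from station import arm
m=arm.camera_model("wrist");im=arm.grab_frame("wrist")[:,:,::-1].copy();s=arm.state();cv2.imwrite("pics/w1.png",im)
h=cv2.cvtColor(im,cv2.COLOR_BGR2HSV)
k=((h[:,:,1]<60)&(h[:,:,2]>150)).astype(np.uint8);k=cv2.morphologyEx(k,cv2.MORPH_CLOSE,np.ones((9,9)))
print(proj(m,[.527,.2,.03]))
for c in cv2.findContours(k,0,1)[0]:
    if cv2.contourArea(c)<500: continue
    a=cv2.approxPolyDP(c,4,True)[:,0]; X=ray(m,a,.03); r=cv2.minAreaRect((ray(m,c[:,0],.03)[:,:2]*1e3).astype(np.float32)); print(cv2.contourArea(c),a.tolist(),X[:,:2].tolist(),r)
E
```

```text
[[338.4361 139.4095]]
521.5 [[195, 367], [186, 399], [214, 399]] [[0.47047904765849513, -0.24717303710980087], [0.47803178669325863, -0.3211525227515975], [0.5230209785805519, -0.300533620672433]] ((485.8608703613281, -278.8438720703125), (49.48905563354492, 70.39962005615234), 24.622360229492188)
7552.5 [[498, 338], [491, 323], [360, 323], [368, 299], [351, 286], [338, 300], [344, 323], [139, 327], [138, 341], [202, 341], [201, 356], [232, 371], [241, 341], [285, 341], [291, 351], [292, 341]] [[0.9060260297971807, 0.017935753173777408], [0.8791289074719514, 0.03785062587001614], [0.6859527091881644, -0.050706602664355116], [0.6772053496545263, -0.005262845426934448], [0.6424127633933445, 0.0045375713768825154], [0.6348877199542464, -0.026674096570948713], [0.6623621534568463, -0.061521155666801886], [0.36222874349897527, -0.20760283575246996], [0.3680562417752288, -0.23524772605425237], [0.46426717156379516, -0.19114456072375674], [0.47245177907434815, -0.22093858468871425], [0.530684054440074, -0.2289471950113272], [0.5229018929297219, -0.1642663586713291], [0.5890595110525709, -0.
[... 1196 characters left out ...]
47266, 109.18624877929688), 24.430707931518555)
1001.5 [[0, 86], [0, 180], [13, 157], [16, 119]] [[0.10098731473626593, 0.0794437258242219], [0.11964804804528956, -0.04873219364809872], [0.13100963472160237, -0.007878051748631126], [0.12647820868760484, 0.045737799161195164]] ((120.39595031738281, 16.823020935058594), (20.3690242767334, 129.5271759033203), 8.283317565917969)
1480.5 [[242, 53], [244, 108], [270, 109], [268, 53]] [[0.3708374761933516, 0.2461119749282633], [0.3965329195114218, 0.18503213876576308], [0.4280706387857803, 0.19810750909013125], [0.4004645340697077, 0.25970273329869137]] ((399.2124938964844, 222.10546875), (35.655635833740234, 67.89861297607422), 23.607681274414062)
```

View pics/w1.png

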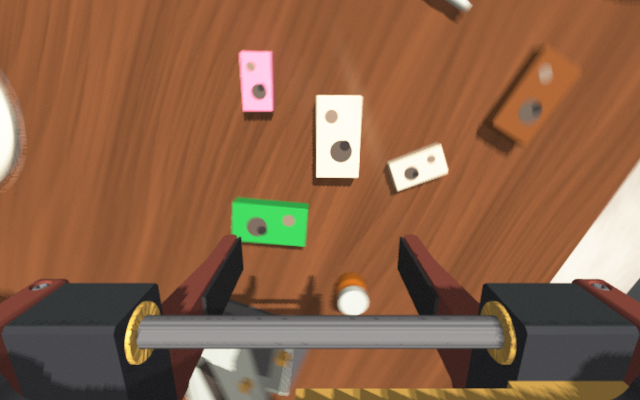

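The wrist picture shows the block at (339,136), measuring 59.9 x 109.2 mm, with its centre at (0.5256, 0.2021). The tool yaw already matches, so I descend.

drive_tool --series '[87.8, 35, 25, 0, 0, 87.8, 0, 0, 50, 0, 87.8, 0, 0, 50, 0, 87.8, 0, 0, 50, 0, 87.8, 0, 0, 50, 0, 87.8, 0, 0, 40, 0, 87.8, 0, 0, 20, 0, 87.8, 0, 0, 14, 0, 87.8, 0, 0, 6, 0, 87.8, 0, 0, 4, 0]'

```text
time: 4.2
tcp_pos: [0.5263, 0.2022, 0.0192]
tool_rot: [0.542, 0.84, 0.0, 0.0]
ft_force: [0.4, -0.9, 0.2]
width: 1.001
grip_force: 0.0
```

drive_tool --series '[87.8, 0, 0, 0, 0]'

```text
time: 4.3
tcp_pos: [0.5264, 0.2022, 0.0196]
tool_rot: [0.542, 0.84, 0.001, 0.0]
ft_force: [-0.3, -0.2, -1.1]
width: 0.995
grip_force: 0.0
```

drive_tool --series '[87.8, 0, 0, 3, 0, 70, 0, 0, 0, 0, 55, 0, 0, 0, 0, 55, 0, 0, 0, 0, 55, 0, 0, 0, 0, 55, 0, 0, 0, 0]' --grip_force 12

```text
time: 4.9
tcp_pos: [0.5258, 0.202, 0.0159]
tool_rot: [0.542, 0.84, 0.0, 0.0]
ft_force: [-0.5, -0.4, 0.7]
width: 0.686
grip_force: 12.0
```

drive_tool --series '[55, 0, 0, 0, 0, 55, 0, 0, -20, 0, 55, 0, 0, -40, 0, 55, 0, 0, -45, 0, 55, 0, 0, -45, 0, 55, 0, 0, -45, 0, 55, 0, 0, -40, 0]'

```text
time: 5.6
tcp_pos: [0.5256, 0.202, 0.2524]
tool_rot: [0.542, 0.84, 0.0, 0.0]
ft_force: [0.6, 0.0, -2.6]
width: 0.686
grip_force: 11.9
```

drive_tool --series '[55, 0, 0, 0, -0.143, 55, 0, 0, 0, -0.143, 55, 0, 0, 0, -0.143, 55, 0, 0, 0, -0.143, 55, 0, 0, 0, -0.143, 55, 0, 0, 0, -0.143, 55, 0, 0, 0, -0.143, 55, 0, 0, 0, -0.143, 55, 0, 0, -40, 0, 55, 0, 0, -40, 0]'

```text
time: 6.6
tcp_pos: [0.5251, 0.2018, 0.3285]
tool_rot: [0.001, 1.0, -0.001, -0.003]
ft_force: [0.3, 0.6, -1.3]
width: 0.684
grip_force: 11.9
```

drive_tool --series '[55, -7.5, -40, 0, 0, 55, -7.5, -40, 0, 0, 55, -7.5, -40, 0, 0, 55, -7.5, -40, 0, 0, 55, -7.5, -40, 0, 0, 55, -7.5, -40, 0, 0, 55, -7.5, -40, 0, 0, 55, -7.5, -40, 0, 0, 55, -7.5, -40, 0, 0, 55, -7.5, -40, 0, 0]'

```text
time: 7.6
tcp_pos: [0.6002, -0.1998, 0.3296]
tool_rot: [0.001, 1.0, 0.0, -0.001]
ft_force: [0.6, 0.3, -3.1]
width: 0.681
grip_force: 12.0
```

drive_tool --series '[55, 0, 0, 0, 0, 55, 0, 0, 0, 0]'

```text
time: 7.8
tcp_pos: [0.6, -0.1989, 0.329]
tool_rot: [0.002, 1.0, 0.001, -0.001]
ft_force: [0.3, -0.0, -3.4]
width: 0.683
grip_force: 12.0
```

```bash
python3 - <<'E'
from h import *
from station import arm
import pickle
m=arm.camera_model("wrist");im=arm.grab_frame("wrist")[:,:,::-1].copy();s=arm.state();cv2.imwrite("pics/w2.png",im)
pickle.dump(m,open("m2.pkl","wb"));print(s["tcp_pos"],s["tool_rot"],s["width"],s["ft_force"])
E
```

```text
[ 0.6001 -0.1979  0.3298] [ 0.001   1.      0.0005 -0.0007] 0.683050829729518 [ 0.1607 -0.374  -2.6485]
```

View pics/w2.png

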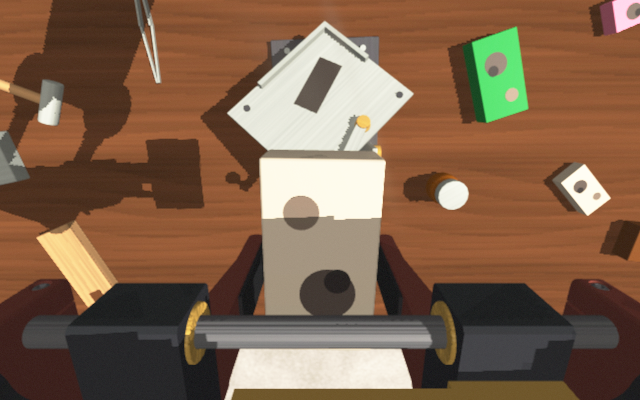

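The wrist view shows the rest with its low corner at (325,22), x-top (228,112), y-top (413,95) and the pin head at (364,122). The block is held straight. Next I fit the tray pose to the corner points in all three views.

```bash
cat > fit.py <<'E'
from h import *
from station import arm
import pickle
from scipy.optimize import least_squares
S,C,W=arm.camera_model("side"),arm.camera_model("scene"),pickle.load(open("m2.pkl","rb"))
ps=np.array([[42,467],[150,303],[320,362],[210,551]])/4+[262,160]
pc=(np.array([[468,95],[667,15],[667,155],[437,262]])-[400,0])/4+[215,218]
pw=np.array([[325,21.5],[413,95],[228,112]]) 
M=np.array([[-8,-8,0],[-8,136,0],[160,136,0],[160,-8,0]])/1e3
def pose(p):
    # yaw p2: world yaw of uphill direction; p3: angle of tray x from uphill, in plate
    R=Ro.from_euler("ZYZ",[p[2],-np.pi/6,p[3]]).as_matrix()
    return R,np.array([p[0],p[1],.05])
def f(p):
    R,o=pose(p);X=M@R.T+o
    return np.r_[(proj(S,X)-ps).ravel(),(proj(C,X)-pc).ravel()*1.0,(proj(W,X[[0,1,3]])-pw).ravel()]
r=least_squares(f,[.435,-.194,0,-.78],loss="soft_l1");R,o=pose(r.x)
print(r.x,np.degrees(r.x[2:]));print(f(r.x).reshape(-1,2));print(R,o)
np.savez("tray.npz",R=R,o=o)
T=lambda *t:R@(np.array(t)/1e3)+o
for n,t in(("home",(55,30,0)),("free",(110,60,0)),("pin",(64,119,11)),("knob0",(64+115*np.cos(.349),119+115*np.sin(.349),38))):
    print(n,T(*t),proj(S,T(*t)),proj(C,T(*t)),proj(W,T(*t)))
E
python3 fit.py
```

```text
[ 0.4346 -0.1915  0.0182 -0.7836] [  1.0456 -44.8966]
[[-0.0961  1.4717]
 [-0.1093 -0.1803]
 [-0.5667  0.3161]
 [-1.2076  0.4455]
 [ 0.9164  1.0338]
 [ 0.0088 -0.7662]
 [ 0.1031 -0.0194]
 [-0.1743 -1.4995]
 [ 0.2956  2.5038]
 [ 0.4486 -0.4748]
 [-0.9943  0.298 ]]
[[ 0.6263  0.5982 -0.4999]
 [-0.6945  0.7194 -0.0091]
 [ 0.3542  0.3529  0.866 ]] [ 0.4346 -0.1915  0.05  ]
home [ 0.487  -0.2081  0.0801] [[294.2647 273.3   ]] [[243.4924 249.9738]] [[312.2471  74.4724]]
free [ 0.5394 -0.2247  0.1101] [[313.6726 269.8045]] [[252.7137 257.5955]] [[297.983  120.4192]]
pin [ 0.5404 -0.1504  0.1242] [[311.268  244.9079]] [[273.4906 234.1274]] [[363.2612 121.6278]]
knob0 [ 0.6181 -0.1974  0.1997] [[342.0823 237.6126]] [[283.2881 242.4402]] [[322.2648 208.6375]]
```

The fit agrees with the pin and knob pixels to about 1 px. The tool stays vertical throughout, so the plan has four steps:
1. Lower the block with its long side 33° off tray x, nearly straight up the slope. It can then pivot flush between the pads.
2. Keep it clear of the keeper bar while it settles.
3. Let it down against the lips, with a finger controlling the rotation.
4. Nudge it home.

drive_tool --series '[55, 33, 1, 0, 0, 55, 33, 1, 0, 0, 55, 33, 1, 0, 0, 55, 0, 0, 0, 0.11, 55, 0, 0, 0, 0.11, 55, 0, 0, 40, 0, 55, 0, 0, 40, 0, 55, 0, 0, 40, 0, 55, 0, 0, 35, 0, 55, 0, 0, 20, 0]'

```text
time: 8.85
tcp_pos: [0.4999, -0.1926, 0.1522]
tool_rot: [0.11, 0.994, 0.001, -0.002]
ft_force: [-0.2, 1.0, -2.4]
width: 0.682
grip_force: 12.0
```

drive_tool --series '[55, 0, 0, 0, 0, 55, 0, 0, 0, 0]'

```text
time: 9.05
tcp_pos: [0.5013, -0.1939, 0.1567]
tool_rot: [0.11, 0.994, -0.0, 0.0]
ft_force: [0.3, -0.6, -1.4]
width: 0.68
grip_force: 12.0
```

```bash
python3 - <<'E'
from h import *
from station import arm
s=arm.state();print(s["tcp_pos"],s["tool_rot"],s["ft_force"],shift(s,[.5003,-.195,.1073]))
im=arm.grab_frame("side");c=im[215:315,250:370,::-1]
a=cv2.resize(c,None,fx=5,fy=5,interpolation=cv2.INTER_CUBIC);cv2.imwrite("pics/p1.png",a)
E
```

```text
[ 0.5013 -0.1939  0.1567] [ 0.1099  0.9939 -0.      0.0004] [ 0.2566 -0.6374 -1.4354] [ 0.7633 -1.3137 49.3538]
```

View pics/p1.png

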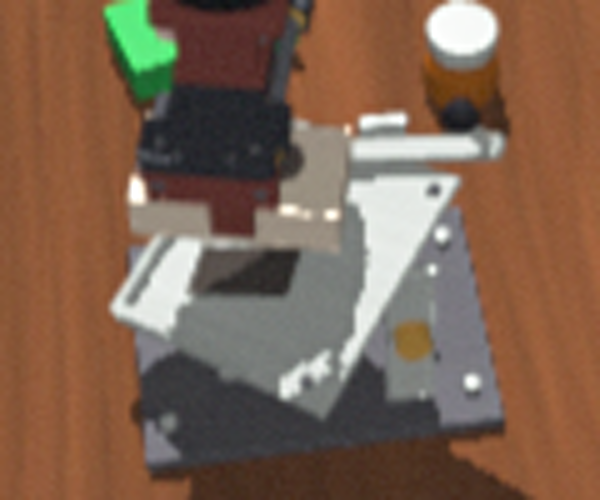

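The block at (240,190) hangs level above the plate, clear of the keeper bar at (430,145). I'll lower it slowly with a light grip.

drive_tool --series '[55, 1, -1, 4, 0, 55, 0, 0, 5, 0, 55, 0, 0, 3, 0, 55, 0, 0, 3, 0, 55, 0, 0, 3, 0, 55, 0, 0, 2, 0, 55, 0, 0, 0, 0]' --grip_force 6

```text
time: 9.8
tcp_pos: [0.4997, -0.1957, 0.1353]
tool_rot: [0.111, 0.994, 0.0, -0.0]
ft_force: [0.4, 1.4, -3.5]
width: 0.682
grip_force: 6.0
```

drive_tool --series '[55, 0, 0, 2, 0, 55, 0, 0, 2, 0, 55, 0, 0, 2, 0]'

```text
time: 10.1
tcp_pos: [0.4999, -0.1957, 0.1295]
tool_rot: [0.111, 0.994, -0.0, -0.0]
ft_force: [-1.1, 0.1, -0.4]
width: 0.681
grip_force: 6.0
```

drive_tool --series '[55, 0, 0, 2, 0, 55, 0, 0, 2, 0, 55, 0, 0, 0, 0]'

```text
time: 10.4
tcp_pos: [0.4998, -0.1956, 0.1252]
tool_rot: [0.111, 0.994, 0.0, -0.0]
ft_force: [-1.4, 0.2, -2.8]
width: 0.683
grip_force: 6.0
```

drive_tool --series '[55, 0, 0, 2, 0, 55, 0, 0, 2, 0, 55, 0, 0, 2, 0, 55, 0, 0, 0, 0]'

```text
time: 10.8
tcp_pos: [0.4998, -0.1956, 0.1192]
tool_rot: [0.111, 0.994, 0.0, -0.0]
ft_force: [-0.1, -0.3, -2.3]
width: 0.682
grip_force: 6.0
```

drive_tool --series '[55, 0, 0, 2, 0, 55, 0, 0, 2, 0, 55, 0, 0, 1, 0, 55, 0, 0, 0, 0]'

```text
time: 11.2
tcp_pos: [0.4999, -0.1956, 0.1144]
tool_rot: [0.111, 0.994, 0.0, -0.0]
ft_force: [-0.6, 0.7, -3.0]
width: 0.686
grip_force: 6.0
```

```bash
python3 - <<'E'
from h import *
from station import arm
a=cv2.resize(arm.grab_frame("side")[225:315,260:350,::-1],None,fx=4.4,fy=4.4,interpolation=cv2.INTER_CUBIC)
b=cv2.resize(arm.grab_frame("scene")[205:295,210:300,::-1],None,fx=4.4,fy=4.4,interpolation=cv2.INTER_CUBIC)
cv2.imwrite("pics/p2.png",np.hstack([a,b]));print(arm.state()["ft_force"],arm.state()["ft_torque"])
E
```

```text
[ 0.0299 -0.5097 -1.7282] [ 0.0024 -0.1501  0.002 ]
```

View pics/p2.png

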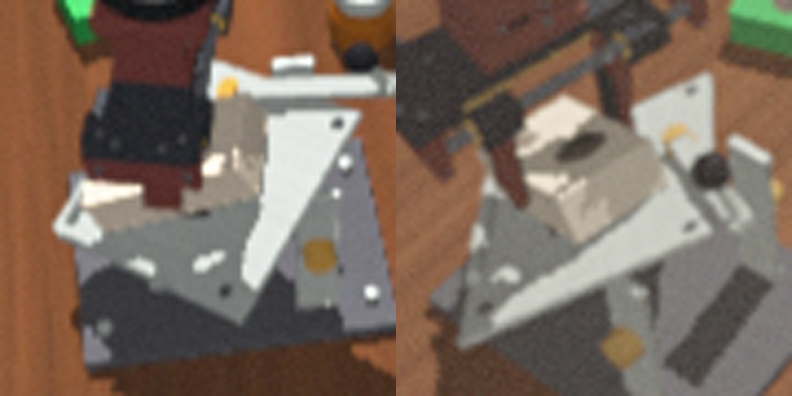

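The block (left panel (180,170)) has pivoted between the pads and is nearly parallel to the plate, clear of the bar. I continue down.

drive_tool --series '[55, 0, 0, 2, 0, 55, 0, 0, 1.5, 0, 55, 0, 0, 0, 0]'

```text
time: 11.6
tcp_pos: [0.5001, -0.1961, 0.112]
tool_rot: [0.111, 0.994, -0.0, 0.001]
ft_force: [-1.9, -0.3, 2.8]
width: 0.684
grip_force: 6.0
```

drive_tool --series '[55, 0, 0, 1, 0, 55, 0, 0, 0, 0]'

```text
time: 11.8
tcp_pos: [0.5, -0.196, 0.1106]
tool_rot: [0.111, 0.994, -0.0, 0.0]
ft_force: [-1.6, -1.7, 4.2]
width: 0.693
grip_force: 6.1
```

drive_tool --series '[55, 0, 0, 1, 0, 55, 0, 0, 0, 0]'

```text
time: 12.0
tcp_pos: [0.4998, -0.1958, 0.1092]
tool_rot: [0.111, 0.994, -0.0, -0.0]
ft_force: [-2.3, -1.9, 3.5]
width: 0.694
grip_force: 6.1
```

drive_tool --series '[61.2, 0, 0, 0, 0, 61.6, 0, 0, 0, 0, 62, 0, 0, 0, 0, 62.4, 0, 0, 0, 0, 62.8, 0, 0, 0, 0, 63.2, 0, 0, 0, 0, 63.6, 0, 0, 0, 0, 64, 0, 0, 0, 0]' --grip_force 3

```text
time: 12.8
tcp_pos: [0.5, -0.1957, 0.1092]
tool_rot: [0.111, 0.994, 0.0, 0.0]
ft_force: [0.9, -0.1, -0.5]
width: 0.726
grip_force: 0.0
```

```bash
python3 - <<'E'
from h import *
from station import arm
a=cv2.resize(arm.grab_frame("side")[225:315,260:350,::-1],None,fx=4.4,fy=4.4,interpolation=cv2.INTER_CUBIC)
b=cv2.resize(arm.grab_frame("scene")[205:295,210:300,::-1],None,fx=4.4,fy=4.4,interpolation=cv2.INTER_CUBIC)
cv2.imwrite("pics/p3.png",np.hstack([a,b]));print(arm.state()["ft_force"],arm.state()["tcp_pos"])
E
```

```text
[-0.4136  0.5359  0.0634] [ 0.4999 -0.1957  0.1092]
```

View pics/p3.png

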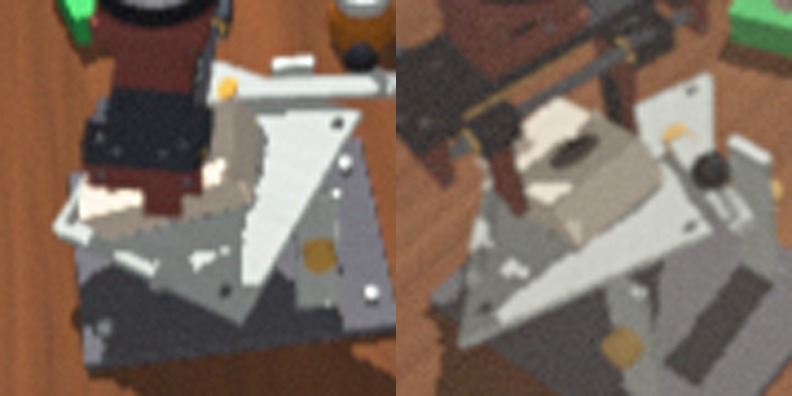

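The block now lies flat on the plate, loosely caged between the fingers, with forces near zero. I'll let the right-hand finger recede slowly so the block swings down onto the long lip.

drive_tool --series '[66, 0, 0, 0, 0, 68, 0, 0, 0, 0, 70, 0, 0, 0, 0, 72, 0, 0, 0, 0, 74, 0, 0, 0, 0, 76, 0, 0, 0, 0, 78, 0, 0, 0, 0, 80, 0, 0, 0, 0, 82, 0, 0, 0, 0, 84, 0, 0, 0, 0]'

```text
time: 13.9
tcp_pos: [0.4999, -0.1957, 0.1091]
tool_rot: [0.111, 0.994, 0.0, -0.0]
ft_force: [-0.2, 0.8, -0.5]
width: 0.952
grip_force: 0.0
```

drive_tool --series '[86, 0, 0, 0, 0, 87.8, 0, 0, 0, 0, 87.8, 0, -1, 0.1, 0, 87.8, 0, -1, 0.1, 0, 87.8, 0, -1, 0.1, 0, 87.8, 0, -1, 0.1, 0, 87.8, 0, -1, 0.1, 0, 87.8, 0, -1, 0.1, 0, 87.8, 0, -1, 0.1, 0, 87.8, 0, -1, 0.1, 0]'

```text
time: 14.9
tcp_pos: [0.4981, -0.2036, 0.1083]
tool_rot: [0.111, 0.994, 0.0, 0.0]
ft_force: [0.5, 0.5, 0.6]
width: 0.997
grip_force: 0.0
```

```bash
cat > blk.py <<'E'
from h import *
from station import arm
import time
t=np.load("tray.npz");R,o=t["R"],t["o"]
def toplane(m,p,h): # pixel -> tray coords at height h mm above plate
    p=np.atleast_2d(np.float64(p));C=R.T@(-m["R"].T@m["t"]-o)*1e3
    d=np.c_[p,np.ones(len(p))]@np.linalg.inv(m["mtx"]).T@m["R"]@R
    return (C+d*((h-C[2])/d[:,2])[:,None])[:,:2]
def warp(name,h,f,k=4):  # rectified picture of the plane h mm above the plate: x right, y up
    im=arm.grab_frame(name)[:,:,::-1].copy();m=arm.camera_model(name)
    q=np.array([[-20,-20],[180,-20],[180,140],[-20,140]],float)
    px=proj(m,(np.c_[q,np.full(4,h)]/1e3)@R.T+o)
    H=cv2.getPerspectiveTransform(px.astype(np.float32),np.float32([[0,160*2],[400,320],[400,0],[0,0]]))
    w=cv2.warpPerspective(im,H,(400,320),flags=cv2.INTER_CUBIC)
    for g in range(0,160,20):
        cv2.line(w,((g+20)*2,318),((g+20)*2,310),(0,0,255),1)
        if g<140: cv2.line(w,(0,(140-g)*2),(8,(140-g)*2),(0,0,255),1)
    return w
E
python3 - <<'E'
from blk import *
s=arm.state();print(s["tcp_pos"],s["ft_force"])
cv2.imwrite("pics/p4.png",np.hstack([warp("side",30,0),warp("scene",30,0)]))
E
```

```text
[ 0.4981 -0.2036  0.1083] [0.4918 0.4545 0.5559]
```

View pics/p4.png

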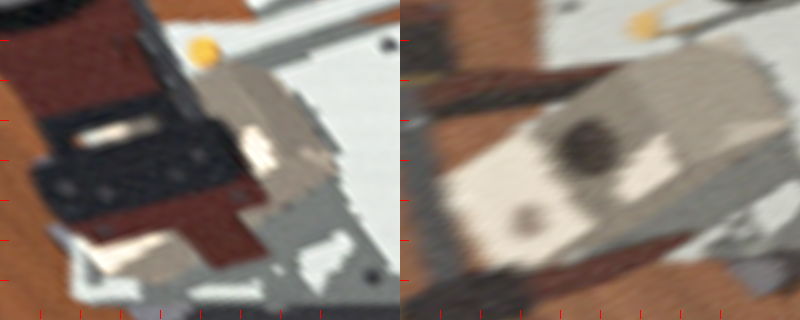

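In the rectified views the block rests flat at about 33° against both lips: end corner at (442,178) → tray (1,51), other corner near tray (32,6). It hangs there by friction. I'll go up-slope a little, higher to clear the pin and bar, and swing its upper end down gently with the left finger.

drive_tool --series '[87.8, 0, 0, -5, 0, 87.8, -5, 0, -3, 0, 87.8, -10, 0, -5.5, 0, 87.8, -10, 0, -5.5, 0, 87.8, 0, -1, 0.1, 0, 87.8, 0, -1, 0.1, 0, 87.8, 0, -1, 0.1, 0, 87.8, 0, -1, 0.1, 0]'

```text
time: 15.8
tcp_pos: [0.5212, -0.2129, 0.1266]
tool_rot: [0.111, 0.994, 0.0, -0.0]
ft_force: [0.1, 0.3, 0.6]
width: 0.998
grip_force: 0.0
```

drive_tool --series '[87.8, 0, -1, 0.1, 0, 87.8, 0, -1, 0.1, 0, 87.8, 0, -1, 0.1, 0, 87.8, 0, -1, 0.1, 0]'

```text
time: 16.2
tcp_pos: [0.5207, -0.2169, 0.1265]
tool_rot: [0.111, 0.994, 0.0, -0.0]
ft_force: [-0.1, -0.7, -0.3]
width: 1.001
grip_force: 0.0
```

drive_tool --series '[87.8, 0, -1, 0.1, 0, 87.8, 0, -1, 0.1, 0, 87.8, 0, -1, 0.1, 0, 87.8, 0, -1, 0.1, 0]'

```text
time: 16.6
tcp_pos: [0.52, -0.2207, 0.1262]
tool_rot: [0.111, 0.994, 0.0, 0.0]
ft_force: [0.1, 0.3, -0.4]
width: 1.001
grip_force: 0.3
```

drive_tool --series '[87.8, 0, -1, 0.1, 0, 87.8, 0, -1, 0.1, 0, 87.8, 0, -1, 0.1, 0, 87.8, 0, -1, 0.1, 0]'

```text
time: 17.0
tcp_pos: [0.519, -0.2247, 0.1258]
tool_rot: [0.111, 0.994, 0.0, 0.0]
ft_force: [0.9, 0.6, 0.2]
width: 1.003
grip_force: 0.2
```

drive_tool --series '[87.8, 0, -1, 0.1, 0, 87.8, 0, -1, 0.1, 0, 87.8, 0, -1, 0.1, 0, 87.8, 0, -1, 0.1, 0]'

```text
time: 17.4
tcp_pos: [0.518, -0.2286, 0.1252]
tool_rot: [0.111, 0.994, -0.0, -0.0]
ft_force: [0.2, 0.3, 0.9]
width: 1.003
grip_force: 0.1
```

drive_tool --series '[87.8, 0, -1, 0.1, 0, 87.8, 0, -1, 0.1, 0, 87.8, 0, -1, 0.1, 0, 87.8, 0, -1, 0.1, 0]'

```text
time: 17.8
tcp_pos: [0.5172, -0.2325, 0.1249]
tool_rot: [0.111, 0.994, 0.0, -0.0]
ft_force: [-0.6, -0.2, 0.4]
width: 0.999
grip_force: 0.0
```

```bash
python3 - <<'E'
from blk import *
s=arm.state();Q=Ro.from_quat(s["tool_rot"]).as_matrix()
for n,v in(("tcp",[0,0,0]),("Lpad-lo",[10,44,-5]),("Lpad-hi",[-10,44,-5]),("Rpad-lo",[10,-44,-5]),("Rpad-hi",[-10,-44,-5])):
    print(n,R.T@(s["tcp_pos"]+Q@(np.array(v)/1e3)-o)*1e3)
w=warp("scene",30,0);cv2.imwrite("pics/q.png",w)
# side-face vs top: dump coarse grey map
g=cv2.cvtColor(w,cv2.COLOR_BGR2HSV)
for y in range(70,-12,-6): print("%4d "%y+" ".join("%3d/%3d"%tuple(g[(140-y)*2,(x+20)*2,[1,2]]) for x in range(-10,140,10)))
E
```

```text
tcp [106.7042  46.3415  23.9478]
Lpad-lo [77.0901 80.5225 27.9057]
Lpad-hi [92.363  89.0285 18.1903]
Rpad-lo [124.5884   7.1841  38.3649]
Rpad-hi [139.8612  15.6901  28.6495]
  70 107/100  74/ 97  14/ 89  20/ 88 117/140  38/181  29/222  31/231  30/233  33/233  41/148  47/140  39/156  38/166  38/166
  64 120/149 112/132  22/ 94  22/ 92  49/176  30/240  32/229  31/231  34/204  48/132  44/132  39/143  35/153  39/165  40/166
  58 123/147 115/140  21/ 98   8/ 90  36/200  31/234  31/231  36/208  40/ 90  44/115  41/123  42/145  42/147  38/168  40/165
  52 128/143  70/165  36/158  21/ 84  34/178  30/231  31/231  36/186  46/ 72  52/123  46/111  40/140  35/144  39/164  38/168
  46 126/148  61/181  44/157   8/ 90  34/152  32/231  31/231  33/208  46/117  51/115  43/160  43/153  40/146  39/162  41/163
  40 127/149  94/155  42/152  14/ 91  40/142  32/223  31/234  32/224  44/163  47/120  35/219  40/164  38/135  42/159  37/164
  34 121/148  94/160  40/202  21/ 97  23/102  34/213  30/232  30/232  32/222  31/227  32/232  34/213  40/147  42/152  34/157
  28 125/141 108/151  67/167  22/105  23/ 90  45/160  32/226  31/231  32/229  31/229  30/230  31/232  37/177  26/126  16/126
  22 111/133 122/149  61/180  35/151   9/ 82  38/136  34/225  30/229  30/228  32/232  32/226  33/160  14/111  14/111  18/113
  16 118/127 121/143  67/179  44/128   3/ 84  43/149  31/232  30/231  29/226  28/176  19/110  18/113  15/118  12/164  11/185
  10 107/121 131/142  98/154  47/169   9/ 87  35/138  31/223  46/184  73/133  82/140  81/136  84/131  40/167  45/152  47/109
   4  98/117 127/139  88/157  48/177   9/ 87  26/107 106/139 126/148 123/155 128/152 124/148 120/127 110/ 95 106/ 89 104/ 91
  -2  93/ 90 123/137 113/147  93/131  31/ 90  27/ 93 108/128  89/103  93/ 99 125/137  98/ 96  99/ 93 110/ 95 120/ 83 126/136
  -8  84/ 88 124/136 123/143 114/134  49/ 99  14/ 73  47/ 60  28/ 54  44/ 69 103/ 87 116/ 92 107/ 93 109/ 94 121/131 120/140
```

Contact geometry puts the block at about 17° now, with forces under 1 N. I keep going.

drive_tool --series '[87.8, 0, -1, 0.12, 0, 87.8, 0, -1, 0.12, 0, 87.8, 0, -1, 0.12, 0, 87.8, 0, -1, 0.12, 0, 87.8, 0, -1, 0.12, 0, 87.8, 0, -1, 0.12, 0]'

```text
time: 18.45
tcp_pos: [0.5159, -0.2383, 0.1242]
tool_rot: [0.111, 0.994, 0.0, 0.0]
ft_force: [0.5, 0.0, -0.9]
width: 0.997
grip_force: 0.0
```

drive_tool --series '[87.8, 0, -1, 0.12, 0, 87.8, 0, -1, 0.12, 0, 87.8, 0, -1, 0.12, 0, 87.8, 0, -1, 0.12, 0, 87.8, 0, -1, 0.12, 0, 87.8, 0, -1, 0.12, 0]'

```text
time: 19.05
tcp_pos: [0.5146, -0.2442, 0.1235]
tool_rot: [0.111, 0.994, 0.0, 0.0]
ft_force: [-0.1, 0.7, -0.9]
width: 1.0
grip_force: 0.0
```

drive_tool --series '[87.8, 0, -1, 0.12, 0, 87.8, 0, -1, 0.12, 0, 87.8, 0, -1, 0.12, 0, 87.8, 0, -1, 0.12, 0]'

```text
time: 19.45
tcp_pos: [0.5137, -0.2481, 0.123]
tool_rot: [0.111, 0.994, 0.0, 0.0]
ft_force: [-0.5, -0.4, -0.3]
width: 1.001
grip_force: 0.0
```

drive_tool --series '[87.8, 0, -1, 0.12, 0, 87.8, 0, -1, 0.12, 0, 87.8, 0, -1, 0.12, 0]'

```text
time: 19.75
tcp_pos: [0.5131, -0.251, 0.1227]
tool_rot: [0.111, 0.994, 0.0, 0.0]
ft_force: [0.0, 0.3, -0.3]
width: 1.001
grip_force: 0.0
```

drive_tool --series '[87.8, 0, 0, -15, 0, 87.8, 0, 0, -40, 0, 87.8, 0, 0, -45, 0, 87.8, 0, 0, -45, 0, 87.8, 0, 0, -35, 0, 87.8, -37, 34, 0, 0, 87.8, -37, 34, 0, 0, 87.8, 0, 0, 0, 0, 87.8, 0, 0, 0, 0]'

```text
time: 20.65
tcp_pos: [0.6004, -0.2005, 0.3023]
tool_rot: [0.11, 0.994, 0.0, -0.001]
ft_force: [-0.9, -0.5, 0.8]
width: 0.997
grip_force: 0.0
```

```bash
python3 - <<'E'
from blk import *
m=arm.camera_model("wrist");im=arm.grab_frame("wrist")[:,:,::-1].copy();cv2.imwrite("pics/w3.png",im)
sc=arm.grab_frame("scene")[:,:,::-1].copy();cv2.imwrite("pics/sc3.png",sc)
X=lambda t:(np.array(t)/1e3)@R.T+o
print("wrist corners",proj(m,X([[0,0,0],[110,0,30],[110,60,30],[0,60,30],[0,0,30]])))
def crop(im,m,k,s=400):
    c=proj(m,X([[60,50,15]]))[0];r=s/k/2
    A=np.float32([[k,0,s/2-k*c[0]],[0,k,s/2-k*c[1]]]);w=cv2.warpAffine(im,A,(s,s),flags=cv2.INTER_CUBIC)
    for t in([0,0,30],[110,0,30],[110,60,30],[0,60,30]):
        p=A@np.r_[proj(m,X([t]))[0],1];cv2.circle(w,tuple(int(v) for v in p),2,(0,0,255),-1)
    return w
cv2.imwrite("pics/p5.png",np.hstack([crop(im,m,2.8),crop(sc,arm.camera_model("scene"),4)]))
E
```

```text
wrist corners [[296.837   28.0556]
 [233.381   88.2239]
 [279.9308 114.3284]
 [338.5892  29.5193]
 [291.6047   7.5547]]
```

View pics/p5.png

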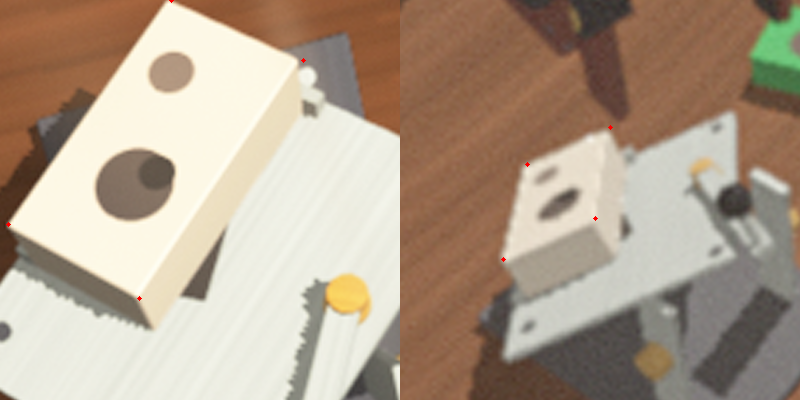

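With the arm clear, the block's top corners coincide with the predicted home corners (red dots at (171,1), (303,60), (139,298), (9,225)) to about 1 px, so it is home within 1–2 mm. A gentle confirming nudge on each side comes next.

drive_tool --series '[40, 0, 0, 0, 0.15, 0, 0, 0, 0, 0.15, 0, 0, 0, 0, 0.15, 0, 0, 0, 0, 0.15, 0, 0, 0, 0, 0, 0, 0, 0, 0, 0, 0, 0, 0, 0, 0]'

```text
time: 21.45
tcp_pos: [0.5993, -0.2015, 0.3034]
tool_rot: [0.398, 0.917, -0.0, 0.0]
ft_force: [-0.3, 0.8, -1.1]
width: 0.4
grip_force: 0.0
```

```bash
cat > plan.py <<'E'
from blk import *
s=arm.state();Q=Ro.from_quat(s["tool_rot"]).as_matrix();print(s["tcp_pos"],s["tool_rot"],s["width"],s["ft_force"])
T=lambda t:R@(np.array(t)/1e3)+o
hx=R[:,0]*[1,1,0];hx/=np.linalg.norm(hx);hy=R[:,1]*[1,1,0];hy/=np.linalg.norm(hy)
def sh(n,p): print(n,p,Q.T@(p-s["tcp_pos"])*1e3)
print("yaw want",np.degrees(np.arctan2(hx[1],hx[0])),"tool x yaw",np.degrees(np.arctan2(Q[1,0],Q[0,0])))
print("in tool axes hx,hy:",Q.T@hx,Q.T@hy)
sh("end contact",T([110,30,17])+.010*hx); sh("end off",T([110,30,17])+.025*hx)
sh("long contact",T([75,60,17])+.0135*hy); sh("long off",T([75,60,17])+.025*hy)
for q in (0,.3,.6,.9,1.177):
    a=.349066-q;k=T([64+115*np.cos(a),119+115*np.sin(a),38]);d=R@[-np.sin(a),np.cos(a),0];sh("knob %.2f"%q,k);print("   motion dir",-d)
E
python3 plan.py
```

```text
[ 0.5993 -0.2015  0.3034] [ 0.3984  0.9172 -0.      0.0005] 0.4004733081570111 [-0.3164  0.8289 -1.0818]
yaw want -47.958628312209896 tool x yaw 133.04277684601357
in tool axes hx,hy: [-0.9998 -0.0175  0.0009] [0.1255 0.9921 0.0002]
end contact [ 0.5196 -0.2539  0.1143] [ 16.278  -94.0039 189.0561]
end off [ 0.5297 -0.265   0.1143] [  1.2803 -94.2661 189.0693]
long contact [ 0.5176 -0.1902  0.1125] [ 64.2227 -52.0169 190.8382]
long off [ 0.525  -0.1813  0.1125] [ 65.6663 -40.6079 190.841 ]
knob 0.00 [ 0.6181 -0.1974  0.1997] [ -9.7321  16.509  103.6595]
   motion dir [-0.348  -0.9136 -0.2105]
knob 0.30 [ 0.6022 -0.2264  0.1902] [-20.0365 -14.8802 113.1402]
   motion dir [-0.5668 -0.7526 -0.3351]
knob 0.60 [ 0.5796 -0.2486  0.177 ] [-20.8031 -46.5709 126.4243]
   motion dir [-0.735  -0.5244 -0.4298]
knob 0.90 [ 0.5522 -0.262   0.161 ] [-11.9633 -75.732  142.3251]
   motion dir [-0.8376 -0.2494 -0.4861]
knob 1.18 [ 0.5249 -0.2656  0.1452] [  4.0588 -98.1508 158.1036]
   motion dir [-0.8659  0.0249 -0.4996]
```

drive_tool --series '[0, 0, -47, 0, 0, 0, 1, -47, 0, 0, 0, 0, 0, 40, 0, 0, 0, 0, 45, 0, 0, 0, 0, 45, 0, 0, 0, 0, 40, 0, 0, 0, 0, 19, 0, 0, 0, 0, 0, 0, 0, 5, 0, 0, 0, 0, 4, 0, 0, 0]'

```text
time: 22.45
tcp_pos: [0.5239, -0.2577, 0.1141]
tool_rot: [0.399, 0.917, -0.0, 0.0]
ft_force: [-0.7, -0.1, -0.1]
width: 0.009
grip_force: 0.0
```

drive_tool --series '[0, 2, 0, 0, 0, 0, 1, 0, 0, 0, 0, 1, 0, 0, 0]'

```text
time: 22.75
tcp_pos: [0.5214, -0.2548, 0.1139]
tool_rot: [0.399, 0.917, -0.0, 0.0]
ft_force: [0.3, 0.5, -0.6]
width: 0.003
grip_force: 0.0
```

drive_tool --series '[0, 1, 0, 0, 0, 0, 1, 0, 0, 0]'

```text
time: 22.95
tcp_pos: [0.5203, -0.2537, 0.1138]
tool_rot: [0.399, 0.917, -0.0, 0.001]
ft_force: [1.4, -2.4, -0.1]
width: 0.002
grip_force: 1.4
```

drive_tool --series '[0, 0.5, 0, 0, 0, 0, 0, 0, 0, 0]'

```text
time: 23.15
tcp_pos: [0.5201, -0.2536, 0.1141]
tool_rot: [0.4, 0.917, -0.0, 0.001]
ft_force: [2.9, -2.0, -0.2]
width: 0.004
grip_force: 1.8
```

drive_tool --series '[0, -10, 0, 0, 0, 0, 0, 0, -35, 0, 0, 0, 0, -35, 0, 0, 25, 25, 0, 0, 0, 30, 29, 0, 0, 0, 5, 0, 0, 0]'

```text
time: 23.75
tcp_pos: [0.5258, -0.1763, 0.1839]
tool_rot: [0.398, 0.918, 0.001, -0.0]
ft_force: [0.3, -0.4, 0.3]
width: 0.005
grip_force: 0.0
```

```bash
python3 plan.py | head -8
```

```text
[ 0.5258 -0.1763  0.1839] [ 0.3977  0.9175  0.001  -0.0004] 0.004680715245715099 [ 0.2827 -0.3839  0.299 ]
yaw want -47.958628312209896 tool x yaw 133.12982986851347
in tool axes hx,hy: [-0.9998 -0.019  -0.0015] [0.124  0.9923 0.0017]
end contact [ 0.5196 -0.2539  0.1143] [-52.5442 -57.6397  69.5083]
end off [ 0.5297 -0.265   0.1143] [-67.5415 -57.9246  69.4856]
long contact [ 0.5176 -0.1902  0.1125] [ -4.6678 -15.5822  71.4525]
long off [ 0.525  -0.1813  0.1125] [-3.2414 -4.171  71.4719]
knob 0.00 [ 0.6181 -0.1974  0.1997] [-78.5197  52.9324 -15.8222]
```

drive_tool --series '[0, -3, -5, 20, 0, 0, 0, 0, 30, 0, 0, 0, 0, 21, 0, 0, 0, 0, 0, 0, 0, 0, -3, 0, 0, 0, 0, -3, 0, 0, 0, 0, -2, 0, 0]'

```text
time: 24.45
tcp_pos: [0.5179, -0.1913, 0.1137]
tool_rot: [0.4, 0.917, -0.0, 0.001]
ft_force: [0.4, -0.3, 0.1]
width: 0.005
grip_force: 0.0
```

drive_tool --series '[0, 0, -1, 0, 0, 0, 0, -1, 0, 0]'

```text
time: 24.65
tcp_pos: [0.5163, -0.1923, 0.1131]
tool_rot: [0.4, 0.917, 0.0, 0.0]
ft_force: [0.0, -0.3, -0.1]
width: 0.006
grip_force: 0.0
```

drive_tool --series '[0, 0, -1, 0, 0, 0, 0, 0, 0, 0]'

```text
time: 24.85
tcp_pos: [0.5155, -0.1928, 0.1128]
tool_rot: [0.399, 0.917, 0.0, 0.0]
ft_force: [-0.4, -0.0, -0.4]
width: 0.005
grip_force: 0.0
```

drive_tool --series '[0, 0, -1, 0, 0, 0, 0, -1, 0, 0]'

```text
time: 25.05
tcp_pos: [0.514, -0.1941, 0.1126]
tool_rot: [0.399, 0.917, 0.0, -0.0]
ft_force: [1.1, -0.5, 0.4]
width: 0.008
grip_force: 0.0
```

drive_tool --series '[0, 0, -1, 0, 0, 0, 0, 0, 0, 0]'

```text
time: 25.25
tcp_pos: [0.5135, -0.1945, 0.1127]
tool_rot: [0.399, 0.917, 0.0, 0.0]
ft_force: [1.1, 1.2, 0.3]
width: 0.005
grip_force: 0.8
```

drive_tool --series '[0, 0, -1, 0, 0, 0, 0, 0, 0, 0]'

```text
time: 25.45
tcp_pos: [0.5131, -0.1948, 0.1131]
tool_rot: [0.399, 0.917, 0.001, 0.0]
ft_force: [2.6, 4.0, 1.7]
width: 0.007
grip_force: 2.6
```

Both nudges met a firm stop at 3–5 N, so the block is seated. I'll back off and go to the keeper knob.

drive_tool --series '[0, 0, 8, 0, 0, 0, 0, 0, -45, 0, 0, 0, 0, -45, 0, 40, 0, 0, -40, 0, 40, -33, 30, 0, 0, 40, -33, 30, 0, 0, 40, -7, 7, 0, 0, 40, 0, 0, 0, -0.15, 40, 0, 0, 0, -0.15, 40, 0, 0, 0, -0.15]'

```text
time: 26.45
tcp_pos: [0.6173, -0.1981, 0.2418]
tool_rot: [0.182, 0.983, -0.001, -0.001]
ft_force: [0.1, 0.4, 0.8]
width: 0.456
grip_force: 0.0
```

```bash
python3 plan.py | sed -n '1,2p;8p'
```

```text
[ 0.6173 -0.1981  0.2418] [ 0.1822  0.9833 -0.0005 -0.0009] 0.45600063197262386 [0.1469 0.4382 0.7864]
yaw want -47.958628312209896 tool x yaw 159.00973911455802
knob 0.00 [ 0.6181 -0.1974  0.1997] [-0.5243  1.0012 42.0226]
```

drive_tool --series '[40, 0, 1, 20, 0, 40, 0, 0, 20, 0, 40, 0, 0, 6, 0, 40, 0, 0, 0, 0]'

```text
time: 26.85
tcp_pos: [0.617, -0.1969, 0.195]
tool_rot: [0.185, 0.983, -0.0, -0.002]
ft_force: [0.3, -0.5, 0.9]
width: 0.454
grip_force: 0.0
```

```bash
python3 - <<'E'
from blk import *
s=arm.state();print(s["tcp_pos"],s["ft_force"],s["width"])
Q=Ro.from_quat(s["tool_rot"]).as_matrix();th=np.arctan2(Q[1,0],Q[0,0]);p=s["tcp_pos"].copy()
for q in np.arange(.06,1.29,.06):
    a=.349066-q;k=R@(np.array([64+115*np.cos(a),119+115*np.sin(a),38])/1e3)+o-[0,0,.004]
    v=-R@[-np.sin(a),np.cos(a),0];want=np.arctan2(v[1],v[0])+np.pi+np.pi/2
    t=Ro.from_euler("z",th).as_matrix()@np.diag([1,-1,-1.]);d=(t.T@(k-p)*1e3).round(1)
    dt=-round(float((want-th+np.pi)%(2*np.pi)-np.pi),3)
    print("%.2f"%q,d,dt); p=p+t@d/1e3;th-=dt
E
```

```text
[ 0.617  -0.1969  0.195 ] [ 0.313  -0.4996  0.8554] 0.4539860306086983
0.06 [-1.1 -6.8  0.8] 0.047
0.12 [ 0.2 -6.7  1.7] 0.055
0.18 [ 0.2 -6.7  1.9] 0.056
0.24 [ 0.2 -6.5  2.1] 0.057
0.30 [ 0.2 -6.6  2.2] 0.058
0.36 [ 0.2 -6.4  2.4] 0.059
0.42 [ 0.2 -6.4  2.5] 0.06
0.48 [ 0.2 -6.4  2.7] 0.062
0.54 [ 0.2 -6.3  2.8] 0.062
0.60 [ 0.2 -6.2  2.9] 0.063
0.66 [ 0.1 -6.2  3. ] 0.064
0.72 [ 0.2 -6.2  3.1] 0.065
0.78 [ 0.2 -6.1  3.2] 0.067
0.84 [ 0.2 -6.1  3.3] 0.067
0.90 [ 0.3 -6.   3.3] 0.067
0.96 [ 0.2 -6.   3.4] 0.069
1.02 [ 0.2 -6.   3.4] 0.068
1.08 [ 0.2 -6.   3.5] 0.069
1.14 [ 0.2 -6.   3.4] 0.07
1.20 [ 0.2 -5.9  3.5] 0.069
1.26 [ 0.2 -6.   3.4] 0.069
```

drive_tool --series '[40, -1, -7, 1, 0.05, 40, 0, -6.7, 1.7, 0.055, 40, 0.2, -6.7, 1.9, 0.055, 40, 0.2, -6.5, 2, 0.055, 40, 0.2, -6.5, 2.2, 0.06, 40, 0.2, -6.4, 2.4, 0.06, 40, 0.2, -6.4, 2.5, 0.06, 40, 0.2, -6.4, 2.7, 0.06, 40, 0.2, -6.3, 2.8, 0.06, 40, 0.2, -6.2, 2.9, 0.06]'

```text
time: 27.85
tcp_pos: [0.5806, -0.2491, 0.1764]
tool_rot: [0.457, 0.889, -0.0, 0.001]
ft_force: [0.5, 0.6, -0.2]
width: 0.459
grip_force: 0.4
```

drive_tool --series '[40, 0.2, -6.2, 3, 0.065, 40, 0.2, -6.2, 3.1, 0.065, 40, 0.2, -6.1, 3.2, 0.065, 40, 0.2, -6.1, 3.3, 0.065, 40, 0, 0, 0, 0]'

```text
time: 28.35
tcp_pos: [0.5584, -0.2609, 0.1632]
tool_rot: [0.568, 0.823, -0.0, 0.001]
ft_force: [0.1, 1.1, -0.4]
width: 0.459
grip_force: 0.0
```

```bash
cat > knob.py <<'E'
from blk import *
s=arm.state();print(s["tcp_pos"],s["ft_force"])
p=R.T@(s["tcp_pos"]+[0,0,.004]-o)*1e3;v=p[:2]-[64,119];print("tool q",.349066-np.arctan2(v[1],v[0]),"r",np.hypot(*v),"h",p[2])
for n in("side","scene"):
    im=arm.grab_frame(n)[:,:,::-1].copy();m=arm.camera_model(n);cv2.imwrite(f"pics/k_{n}.png",im)
    h=cv2.cvtColor(im,cv2.COLOR_BGR2HSV);k=((h[:,:,2]<60)).astype(np.uint8)
    for q in (.7,.75,.8,.85,.9,1.1,1.15,1.177,1.2):
        a=.349066-q;x=proj(m,R@(np.array([64+115*np.cos(a),119+115*np.sin(a),38])/1e3)+o)[0]
        c=h[int(x[1])-2:int(x[1])+3,int(x[0])-2:int(x[0])+3].reshape(-1,3).mean(0);print(n,q,x.round(1),c.round())
E
python3 knob.py
```

```text
[ 0.5584 -0.2609  0.1632] [ 0.0662  1.1257 -0.4011]
tool q 0.827200109866147 r 116.32038463092587 h 40.22414710955683
side 0.7 [326.6 263.5] [120.  30.  48.]
side 0.75 [324.9 265. ] [102.  19.  75.]
side 0.8 [323.2 266.5] [ 80.  11. 137.]
side 0.85 [321.5 267.9] [ 59.   5. 215.]
side 0.9 [319.7 269.2] [ 53.   6. 213.]
side 1.1 [312.2 273.8] [ 30.  28. 164.]
side 1.15 [310.3 274.7] [ 30.  26. 167.]
side 1.177 [309.3 275.1] [ 26.  29. 154.]
side 1.2 [308.4 275.5] [ 20.  35. 147.]
scene 0.7 [250.3 257. ] [ 6. 83. 88.]
scene 0.75 [248.2 257.4] [14. 46. 70.]
scene 0.8 [246.1 257.7] [18. 33. 77.]
scene 0.85 [244.1 258. ] [ 15.  38. 117.]
scene 0.9 [242.2 258.1] [ 18.  40. 156.]
scene 1.1 [235.4 257.9] [14. 45. 98.]
scene 1.15 [234.  257.6] [12. 56. 84.]
scene 1.177 [233.3 257.4] [10. 71. 79.]
scene 1.2 [232.7 257.2] [ 8. 83. 82.]
```

The knob (side view, about (326,263)) follows at q ≈ 0.72. I continue, then approach contact in small steps.

drive_tool --series '[40, 0.2, -6, 3.4, 0.067, 40, 0.2, -6, 3.4, 0.067, 40, 0.2, -6, 3.4, 0.067, 40, 0.2, -6, 3.4, 0.067, 40, 0.2, -6, 3.4, 0.067, 40, 0.1, -3, 1.7, 0.033, 40, 0, 0, 0, 0]'

```text
time: 29.15
tcp_pos: [0.5264, -0.2662, 0.1438]
tool_rot: [0.708, 0.706, 0.0, 0.0]
ft_force: [-1.2, 0.4, -0.2]
width: 0.451
grip_force: 0.0
```

```bash
python3 knob.py | grep -v scene
```

```text
[ 0.5264 -0.2662  0.1438] [-1.1642  0.3934 -0.2439]
tool q 1.1550342610874846 r 115.54167569847252 h 39.51232968321397
side 0.7 [326.6 263.5] [ 94.  21. 120.]
side 0.75 [324.9 265. ] [ 63.  28. 154.]
side 0.8 [323.2 266.5] [ 37.  52. 152.]
side 0.85 [321.5 267.9] [  8.  90. 101.]
side 0.9 [319.7 269.2] [ 44.  69. 100.]
side 1.1 [312.2 273.8] [82. 27. 76.]
side 1.15 [310.3 274.7] [ 37.  28. 132.]
side 1.177 [309.3 275.1] [ 27.  29. 149.]
side 1.2 [308.4 275.5] [ 21.  34. 148.]
```

drive_tool --series '[40, 0, -2, 1.1, 0.02, 40, 0, -2, 1.1, 0.02, 40, 0, -2, 1.1, 0.02, 40, 0, -2, 1.1, 0.02, 40, 0, 0, 0, 0]'

```text
time: 29.75
tcp_pos: [0.5179, -0.2659, 0.1386]
tool_rot: [0.736, 0.676, -0.0, -0.0]
ft_force: [0.5, 0.2, -0.2]
width: 0.458
grip_force: 0.1
```

drive_tool --series '[40, 0, -1.5, 0.8, 0.02, 40, 0, 0, 0, 0]'

```text
time: 29.95
tcp_pos: [0.5165, -0.2657, 0.1379]
tool_rot: [0.743, 0.669, -0.0, -0.0]
ft_force: [0.7, -0.7, 0.2]
width: 0.453
grip_force: 0.2
```

drive_tool --series '[40, 0, -1, 0.6, 0.02, 40, 0, 0, 0, 0]'

```text
time: 30.15
tcp_pos: [0.5157, -0.2656, 0.1374]
tool_rot: [0.75, 0.662, -0.0, -0.0]
ft_force: [0.6, -0.2, 0.1]
width: 0.458
grip_force: 0.2
```

drive_tool --series '[40, 0, -1, 0.6, 0.02, 40, 0, 0, 0, 0]'

```text
time: 30.35
tcp_pos: [0.5147, -0.2655, 0.1368]
tool_rot: [0.756, 0.654, -0.0, -0.0]
ft_force: [-0.1, 0.2, 0.4]
width: 0.457
grip_force: 0.3
```

drive_tool --series '[40, 0, -0.8, 0.5, 0, 40, 0, 0, 0, 0]'

```text
time: 30.55
tcp_pos: [0.5139, -0.2656, 0.1363]
tool_rot: [0.756, 0.654, -0.0, 0.0]
ft_force: [0.3, -0.9, 0.3]
width: 0.458
grip_force: 0.3
```

drive_tool --series '[40, 0, -0.8, 0.5, 0, 40, 0, 0, 0, 0]'

```text
time: 30.75
tcp_pos: [0.5131, -0.2654, 0.1359]
tool_rot: [0.756, 0.654, -0.0, 0.0]
ft_force: [1.4, -1.1, 0.6]
width: 0.459
grip_force: 0.5
```

```bash
python3 knob.py | egrep -v "0\.[78]"; python3 -c "
from station import arm
print([arm.state()['ft_force'] for _ in range(2)])"
```

```text
[ 0.5131 -0.2654  0.1359] [ 1.43   -1.0941  0.5523]
tool q 1.2888595856761267 r 115.82321839434948 h 39.24710997763241
side 0.9 [319.7 269.2] [ 60.  14. 169.]
side 1.1 [312.2 273.8] [75. 52. 70.]
side 1.15 [310.3 274.7] [123.  27.  49.]
side 1.177 [309.3 275.1] [117.  28.  43.]
side 1.2 [308.4 275.5] [95. 28. 51.]
scene 0.9 [242.2 258.1] [ 6. 97. 96.]
scene 1.1 [235.4 257.9] [39. 42. 70.]
scene 1.15 [234.  257.6] [47. 38. 70.]
scene 1.177 [233.3 257.4] [48. 41. 72.]
scene 1.2 [232.7 257.2] [40. 49. 73.]
[array([ 0.49187985, -0.25806482,  0.3869998 ]), array([ 0.49187985, -0.25806482,  0.3869998 ])]
```

drive_tool --series '[40, 0, -0.6, 0.3, 0, 40, 0, 0, 0, 0]'

```text
time: 31.05
tcp_pos: [0.5128, -0.2654, 0.1357]
tool_rot: [0.756, 0.654, 0.0, 0.0]
ft_force: [2.2, -1.1, 0.1]
width: 0.451
grip_force: 1.1
```

drive_tool --series '[40, 0, -0.6, 0.3, 0, 40, 0, 0, 0, 0]'

```text
time: 31.25
tcp_pos: [0.5124, -0.2653, 0.1355]
tool_rot: [0.756, 0.654, 0.0, 0.001]
ft_force: [3.8, -1.6, 0.1]
width: 0.454
grip_force: 2.0
```

drive_tool --series '[40, 0, 0, 0, 0]'

```text
time: 31.35
tcp_pos: [0.5123, -0.2653, 0.1355]
tool_rot: [0.756, 0.654, 0.0, 0.001]
ft_force: [4.4, -2.3, 0.1]
width: 0.456
grip_force: 2.2
```

The bar bears on the block with about 4 N at the knob. I'll centre the fingers off the knob and lift away.

drive_tool --series '[40, 0, 3, -1.5, 0, 40, 0, 5, -2, 0, 40, 0, 2.5, 0, 0, 40, 0, 0, 0, 0]'

```text
time: 31.75
tcp_pos: [0.5225, -0.2665, 0.1385]
tool_rot: [0.756, 0.655, -0.0, -0.0]
ft_force: [0.1, 0.3, 0.2]
width: 0.457
grip_force: 0.0
```

drive_tool --series '[40, 0, 0, -10, 0, 40, 0, 0, -30, 0, 40, 0, 0, -40, 0, 40, 0, 0, -45, 0, 40, 0, 0, -45, 0, 40, -30, 30, 0, 0, 40, -35, 35, 0, 0, 40, -20, 20, 0, 0, 40, 0, 0, 0, 0, 40, 0, 0, 0, 0]'

```text
time: 32.75
tcp_pos: [0.5942, -0.3631, 0.3078]
tool_rot: [0.756, 0.654, -0.0, -0.001]
ft_force: [-0.0, 0.5, 0.1]
width: 0.458
grip_force: 0.0
```

```bash
python3 - <<'E'
from blk import *
print(arm.state()["tcp_pos"],arm.state()["ft_force"])
X=lambda t:(np.array(t)/1e3)@R.T+o
for n in("scene","side"):
    m=arm.camera_model(n);im=arm.grab_frame(n)[:,:,::-1].copy();cv2.imwrite(f"pics/end_{n}.png",im)
    h=cv2.cvtColor(im,cv2.COLOR_BGR2HSV)
    # knob: dark low-saturation blob near plate
    k=((h[:,:,2]<75)).astype(np.uint8);a=.349066-1.177
    kp=np.array([64+115*np.cos(a),119+115*np.sin(a),38.]);p=proj(m,X([kp]))[0];u=p.astype(int)
    b=np.zeros_like(k);b[u[1]-9:u[1]+10,u[0]-9:u[0]+10]=1;M=cv2.moments(k*b)
    print(n,"knob pred",p,"seen",M["m10"]/max(M["m00"],1),M["m01"]/max(M["m00"],1),M["m00"])
    # block top corners (cream, lit)
    mk=((h[:,:,0]<30)&(h[:,:,1]>20)&(h[:,:,1]<60)&(h[:,:,2]>175)).astype(np.uint8)
    q=proj(m,X([[0,0,30],[110,0,30],[110,60,30],[0,60,30]]));
    b=np.zeros_like(mk);cv2.fillConvexPoly(b,q.astype(np.int32),1);b=cv2.dilate(b,np.ones((9,9)))
    t=cv2.morphologyEx(mk*b,cv2.MORPH_CLOSE,np.ones((9,9)));c=max(cv2.findContours(t,0,1)[0],key=cv2.contourArea)
    print(" pred",q.round(1).tolist(),"seen",cv2.approxPolyDP(c,2.5,True)[:,0].tolist())
E
```

```text
[ 0.5942 -0.3631  0.3078] [-0.0409  0.4701  0.0517]
scene knob pred [233.2731 257.3756] seen 231.97222222222223 257.6388888888889 36.0
 pred [[229.5, 234.4], [223.5, 258.1], [246.5, 247.9], [250.1, 225.1]] seen [[249, 226], [240, 230], [242, 247], [235, 253], [250, 251], [254, 231]]
side knob pred [309.274  275.1205] seen 309.10526315789474 274.89473684210526 38.0
 pred [[269.5, 271.7], [295.7, 284.2], [307.8, 264.5], [281.2, 253.4]] seen [[279, 257], [271, 270], [272, 277], [297, 283], [308, 264], [280, 265]]
```

The knob is seen at (309.1,274.9) against a predicted (309.3,275.1). The block corners match home to about 1 px, and the arm is clear. I hand it in.

```bash
python3 -c "
from station import arm
print(arm.job_done())"
```

```text
the job is handed in; nothing more can be done
None
```

The block lies flat against both lips to within about 1–2 mm by camera, the keeper bar rests on its free corner (last push about 5 N at the knob, an estimated 6 N on the block), the arm is clear, and the job was handed in at about 33 s with no verdict shown.

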